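# Index a photo turntable to the next station

### The arm

A 6-joint arm with a two-finger parallel gripper is mounted at the origin on a cart in front of the work surface, level with it; the furniture and walls round the work are solid. World frame = base frame: x ahead of the robot, y to its left, z up, the work surface at z = 0. Lengths are in mm, angles in rad, forces in N, time in s.
With the tool pointing down it reaches from about 275 to 750 mm from the base axis. Payload 10.2 kg.
Tool frame: the origin (TCP) lies at the very end of the fingers, on their centre line; the grasp point (between the pads) lies 19 mm behind it; z points along the fingers, y is the line along which they close (so a half turn about z gives the same grasp; the last joint's range is limited). The gripper opens to 85 mm and grips with 20 to 120 N. Pads are 22 mm wide; open, the fingers measure 114 mm over their backs; the gripper's body (76 mm by 85 mm) begins 54 mm behind the grasp point. The pads swing forward as they close: fully open they stand 13 mm farther back than shut.
Start: joints at [1.126, 0.313, 1.498, -0, 1.331, -0.223], TCP at [115.505, 512.142, 231.294] pointing down, gripper open.
Joint ranges: [-2.94, 2.94], [-0.97, 2.17], [0.19, 2.56], [-1.23, 4.37], [0.02, 3.11], [-2.88, 2.88]. Speed limits (rad/s): [2.39, 2.39, 3.01, 3.14, 3.14, 3.14].

### API

Orientations are given as a unit quaternion [w, x, y, z].
In Python, from rig import ctrl, optics gives the robot as it stands. The module is installed in compiled form; this text tells all that it offers.
- The arm moves only by the shell command python3 -m handwheel 'ROWS' [FORCE]. ROWS is JSON, a list that holds one entry, the list of rows, each a list of 5 numbers: the gripper command: -1 is fully open, 1 is shut, values between are in proportion, then the shift along the world's x, y, z in units of 50 mm (1.0 is 50 mm), then the turn about the world's z in units of 8 degrees (1.0 is 8 degrees). In form: [[[gripper, tx, ty, tz, twist], ...]]. A call has 1 to 10 rows; each row shifts and turns the commanded pose from where the row before left it; what a row does not reach is not made up. A row lasts 1/10 s, in which the tool goes at most 50 mm and 8.59 degrees, less where a joint would pass 70% of its speed; a pose out of reach is approached as far as the arm can. A call is refused whole if a number of a shift passes 1 or a number of a turn 1, either way. A call with a gripper value outside its range is refused whole. The fingers move at their own pace and stop on an object; FORCE is the grip in N (left out, the last holds). Time passes only in rows, so rows that do not move let the fingers close. It gives the time, the measured TCP pose, the force, the opening and the grip force at its end, in the units of the state.
- ctrl.sense(): the state, without advancing time (a new reading comes with each control period).
- optics.capture(name): name is "scene" or "top" or "wrist"; returns a dict with "img" (420x560x3 uint8, blue, green, red), "K" (3x3 intrinsics, pixels), "dist_coeffs" ([k1, k2, p1, p2, k3] as OpenCV has them; the pictures are not rectified), "R" (3x3) and "t" (3): a world point X has camera coordinates R X + t. Camera axes: x right, y down, z forward; pixel columns grow to the right and rows downward; lengths in mm; the calibration is good to about 2 mm. A picture is of the moment at which its call begins. There is no depth.
- ctrl.finish_job(): hands the job in; it is judged then, once.
The state is a dict: "time_s": time; "joints": joint angles; "dq": joint speeds; "tau": joint torques, N m; "eef_pos": TCP position; "ee_rot": TCP orientation; "force": force on the tool from outside, world axes, zero at the start; "wrist_torque": the same for the moment, N m; "grip_width": opening from 0.0 (shut) to 1.0 (fully open); "grip_force": force on a finger pad.
Only numpy, scipy, OpenCV 4.12 (cv2) and the standard library are available. Lean on these libraries where they do the work, as an engineer would, in place of code of your own. Each camera call takes 0.05 s, during which the arm holds its last target. There are 200 camera calls.

### The job

The dark blue mouse is being photographed on the small indexing turntable. Pull up the spring index pin by its black knob, swing the platter's arm round to the station with the red flag, and let the pin drop fully home in that station's hole. The stations are clamped by hand, so the hole is only roughly beside its flag: let the pin ride lightly on the track and feel for the hole, never forcing the pin (25 N at most), and leave the mouse sitting as it is on the platter and the phone and tape measure on the desk where they are.

Things in the scene. Friction and masses are not known exactly. Their poses are not given: they have to be found in the camera images.
- platter_axis (a point): point on the vertical turning axis of the turntable, at the top of its white platter (140 mm diameter), 38 mm above the desk. The black round base (270 mm diameter, 8 mm high) is fixed to the desk. The index pin sits on an arm of the platter, 100 mm from this axis. The point's x axis points from the axis directly away from the starting hole.
- platter (a joint): angle of the platter and its aluminium arm (16 mm wide, top 38 mm above the desk): 0 at the start (pin in the starting hole, on the robot's side), positive anticlockwise seen from above; stops at -0.9 and +0.9 rad; light friction (about 1 N at the knob)
- index_pin (a joint): lift of the index pin, m: 0 fully home in a hole, about 0.010 when its tip rides on the track, 0.016 at its upper stop. A spring pulls it down with 4.4 N at 0 and 7.6 N at 0.016, lightly damped (let go, it drops within 0.2 s). It turns with the arm but cannot be turned about its own axis or tilted.
- knob_centre (a point): middle of the round black knob of the index pin: 24 mm diameter, 30 mm high, upright; when the pin is home the middle is 69 mm and the top 84 mm above the desk. Below the knob are a thin stem and the arm's boss (20 mm diameter), whose top is 44 mm above the desk.
- pin_shank: steel pin under the knob, 8 mm diameter, end chamfered by 1 mm; origin at its lower tip, z up, 12 mm above the desk when home. It runs on a curved flat track (20 mm wide, top 22 mm above the desk, 100 mm radius) with a starting hole and one hole in each of two stations; holes give 1.2 mm play to each side and the pin sinks 10 mm into them. More than 25 N on it damages it.
- flag_red: red ball, 15 mm diameter, on a steel foot on the turntable's base, 122 mm from the axis; origin under the foot, 8 mm above the desk; ball's top 24 mm higher. It marks the station to go to, 0.66 rad to either side of the starting hole. That station's hole is on the 100 mm circle, 0.03 to 0.12 rad (3 to 12 mm) to one side or the other of the line from axis to flag.
- flag_blue: the same with a blue ball, at the other station, on the other side of the starting hole
- mouse_centre (a point): middle of the dark blue computer mouse (106 x 58 x 36 mm, 0.09 kg) that lies loose on the middle of the platter; x axis along its length, roughly in line with the arm; its top is 74 mm above the desk
- phone: black phone, 140 x 70 x 9 mm, lying loose on the desk right of the turntable; origin under its middle
- measure: yellow tape measure, 34 x 79 x 60 mm, standing loose on the desk left of the turntable; origin under its middle

How it is judged:
By the outcome, as a careful person would: the job done as asked, in the order asked, and still so for the second after the job is handed in, with the robot touching nothing.
It also fails if it takes over 51 s, if anything falls off the work surface, if the arm or the gripper's body presses on something with over 40 N, if the wrist force passes 120 N, or if a joint passes its speed limit or range.

## Working session

There is one attempt and no reset: what is moved stays moved. The work goes in short steps, Python scripts to look and compute and a shell command to move; the robot and the scene stay as the last step left them, time stands still between calls to the robot, and variables do not carry over. Pictures are saved under pics/ and viewed, at most 10 in all, crops included, and the job is handed in when it is done.

```bash
mkdir -p pics
cat > h.py <<'E'
import numpy as np, cv2
from rig import ctrl, optics
def cap(n,f):
    c=optics.capture(n); cv2.imwrite(f'pics/{f}.png',c['img']); np.savez(f'pics/{f}.npz',**{k:np.array(v) for k,v in c.items()}); return c
def ray(c,uv,z):
    p=cv2.undistortPoints(np.array([[uv]],float),np.array(c['K'],float),np.array(c['dist_coeffs'],float))[0,0]
    R=np.array(c['R']);t=np.array(c['t']).ravel()
    d=R.T@np.array([p[0],p[1],1]); o=-R.T@t
    return o+d*(z-o[2])/d[2]
def blobs(img,lo,hi,amin=30):
    m=cv2.inRange(cv2.cvtColor(img,cv2.COLOR_BGR2HSV),np.array(lo),np.array(hi))
    n,l,s,ce=cv2.connectedComponentsWithStats(m)
    return [(ce[i].round(1).tolist(),s[i].tolist()) for i in range(1,n) if s[i][4]>=amin]
E
python3 - <<'E'
from h import *
a=cap('scene','s0');b=cap('top','t0')
cv2.imwrite('pics/st0.png',cv2.resize(np.vstack([a['img'],b['img']]),(450,600)) if 0 else cv2.resize(np.hstack([a['img'],b['img']]),(800,300)))
for c in (a,b):
  print(c['K'].round(1) if hasattr(c['K'],'round') else c['K'], (-np.array(c['R']).T@np.array(c['t']).ravel()).round(0))
  print('red',blobs(c['img'],(0,150,80),(8,255,255)),blobs(c['img'],(172,150,80),(180,255,255)))
  print('blue',blobs(c['img'],(100,150,90),(130,255,255)))
print(ctrl.sense())
E
```

```text
[[405.1   0.  279.2]
 [  0.  405.1 213.7]
 [  0.    0.    1. ]] [  14. -149.  658.]
red [([137.3, 223.3], [123, 218, 31, 12, 167]), ([259.5, 267.9], [257, 265, 6, 7, 31])] []
blue [([70.6, 177.4], [59, 170, 21, 15, 102])]
[[401.5   0.  283.3]
 [  0.  401.5 210.9]
 [  0.    0.    1. ]] [315. 213. 956.]
red [([291.5, 253.5], [289, 251, 6, 6, 32]), ([154.1, 261.5], [141, 258, 29, 8, 91])] []
blue [([43.5, 237.2], [37, 233, 12, 12, 55])]
{'time_s': 0.1, 'joints': array([ 1.12560198e+00,  3.13378152e-01,  1.49833173e+00,  4.63627424e-06,
        1.33100564e+00, -2.23414800e-01]), 'dq': array([-0.00016887,  0.0004726 , -0.00186307,  0.00026812,  0.00168185,
        0.00165422]), 'tau': array([ 1.92924563e-03, -4.12899506e+01, -2.60142320e+01, -1.74367883e-04,
        3.09306350e-03, -1.43320773e-05]), 'eef_pos': array([115.40311348, 511.93342531, 230.81149956]), 'ee_rot': array([-1.86340661e-04,  1.10663182e-01,  9.93857809e-01, -5.29614682e-04]), 'force': array([0.17213772, 0.12036786, 0.48700607]), 'wrist_torque': array([-0.0321489 , -0.00092593,  0.012004  ]), 'grip_force': 0.0, 'grip_width': 1.0001981476701056}
```

View pics/t0.png

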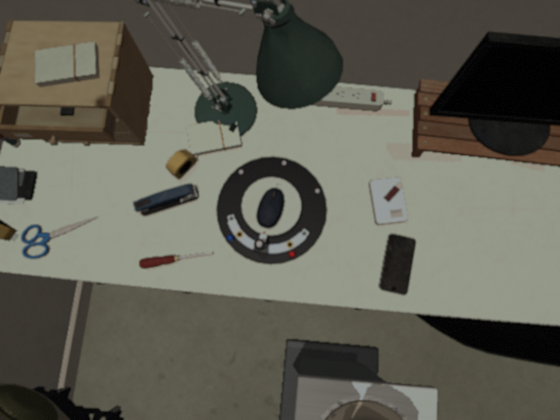

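View pics/s0.png

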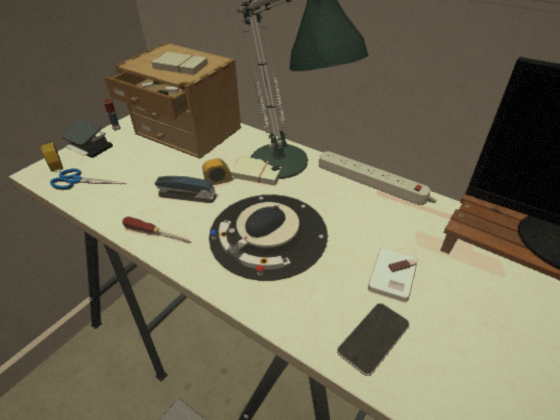

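The top view shows the turntable's base centred near (272,210), with the red flag at (291,253), the blue flag at (230,238) and the knob near (262,240). The scene view shows the red flag at (260,268). The station blocks have marks on them, so I'll zoom in.

Run:
```python
from h import *
b=dict(np.load('pics/t0.npz'));a=dict(np.load('pics/s0.npz'))
cr=lambda i,x,y,w,h,s:cv2.convertScaleAbs(cv2.resize(i[y:y+h,x:x+w],(w*s,h*s),interpolation=cv2.INTER_CUBIC),alpha=1.6)
cv2.imwrite('pics/z0.png',np.hstack([cr(b['img'],220,210,100,60,4),cr(a['img'],205,212,100,60,4)]))
g=cv2.cvtColor(b['img'],cv2.COLOR_BGR2GRAY)
m=(g<70).astype(np.uint8);n,l,s,ce=cv2.connectedComponentsWithStats(m)
i=l[180,240];print(s[i],ce[i],g[180,240])
cnt=max(cv2.findContours((l==i).astype(np.uint8),0,2)[0],key=len)
e=cv2.fitEllipse(cnt);print(e);print('axis',ray(b,e[0],8), 'w',np.linalg.norm(ray(b,(e[0][0]-e[1][0]/2,e[0][1]),8)-ray(b,(e[0][0]+e[1][0]/2,e[0][1]),8)))
for n,uvb,z in (('red',(291.5,253.5),26),('blue',(230.5,238),26),('knob',(262,239),80)): print(n,ray(b,uvb,z))
print('red scene',ray(a,(259.5,267.9),26))
```

```text
[ 217  157  109  107 5183] [272.49334362 207.19120201] 30
((271.2709045410156, 209.89024353027344), (105.25880432128906, 108.06828308105469), 85.21621704101562)
axis [524.73718341 255.56249078   8.        ] w 254.8221630311262
red [422.07228163 197.67048721  26.        ]
blue [444.65312074 342.87456003  26.        ]
knob [441.5093173  266.02468184  80.        ]
red scene [421.42482983 196.55488859  26.        ]
```

View pics/z0.png

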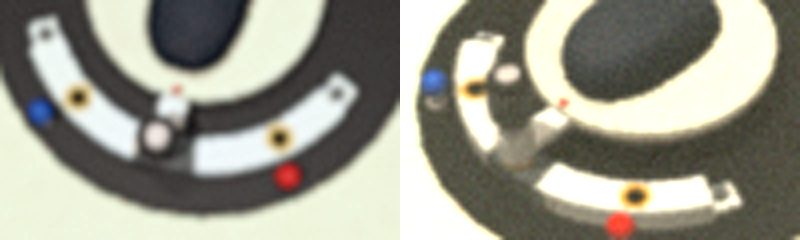

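The zoomed view shows the knob cap at top px (259.2,244) and scene px (232,230.5). The red station's hole is ringed, at top px (290,244.3) and scene px (263.8,260.8).

Run:
```python
from h import *
b=dict(np.load('pics/t0.npz'));a=dict(np.load('pics/s0.npz'))
R=lambda n,z,ub,ua: print(n,ray(b,ub,z).round(1),ray(a,ua,z).round(1)) or (ray(b,ub,z)+ray(a,ua,z))/2
k=R('knob',84,(259.2,244),(232,230.5))
h=R('hole',22,(290,244.3),(263.8,260.8))
r=R('red',24,(291.5,253.5),(259.5,267.9))
bl=R('blue',24,(229.8,237.9),(213.2,232.2))
from scipy.optimize import least_squares
f=least_squares(lambda p:[np.hypot(*(r[:2]-p))-122,np.hypot(*(bl[:2]-p))-122,np.hypot(*(k[:2]-p))-100,*(0.3*(p-[524.7,255.5]))],[524,255]);p=f.x;print('axis',p,f.fun)
for n,q in(('k',k),('h',h),('r',r),('b',bl)):
  d=q[:2]-p;print(n,q.round(1),np.hypot(*d),np.arctan2(d[1],d[0])%(2*np.pi))
s=ctrl.sense();print(s['eef_pos'])
```

```text
knob [429.4 270.7  84. ] [430.9 269.7  84. ]
hole [443.7 203.   22. ] [444.2 202.8  22. ]
red [422.3 197.6  24. ] [422.7 197.6  24. ]
blue [445.  344.8  24. ] [446.8 344.6  24. ]
axis [529.22173131 255.90879767] [-0.41544574 -0.24772016  0.12850932  1.35651939  0.1226393 ]
k [430.1 270.2  84. ] 100.12850931866129 2.99842415584852
h [443.9 202.9  22. ] 100.39926736229627 3.697427387062855
r [422.5 197.6  24. ] 121.58455426340748 3.6413640108023744
b [445.9 344.7  24. ] 121.75227984239608 2.3244505297703952
[115.40311348 511.93342531 230.81149956]
```

```bash
python3 -m handwheel '[[[-1,0.79,-0.605,0,0.07],[-1,0.79,-0.605,0,0.07],[-1,0.79,-0.605,0,0.07],[-1,0.79,-0.605,0,0.07],[-1,0.79,-0.605,0,0.07],[-1,0.78,-0.605,-0.4,0.07],[-1,0.78,-0.605,-0.4,0.07],[-1,0.78,-0.605,-0.4,0.07],[-1,0,0,-0.3,0],[-1,0,0,0,0]]]' 30
python3 - <<'E'
from h import *
c=cap('wrist','w0');print(ctrl.sense()['eef_pos'],(-np.array(c['R']).T@np.array(c['t']).ravel()).round(0))
cv2.imwrite('pics/w0b.png',cv2.convertScaleAbs(c['img'],alpha=1.5))
E
```

```text
time_s: 1.1
eef_pos: [422.4, 274.5, 157.8]
ee_rot: [-0.002, 0.073, 0.997, -0.001]
force: [-0.9, 0.4, 0.2]
grip_width: 1.0
grip_force: 0.0
[422.40539941 275.43075069 159.32649847] [340. 287. 301.]
```

View pics/w0b.png

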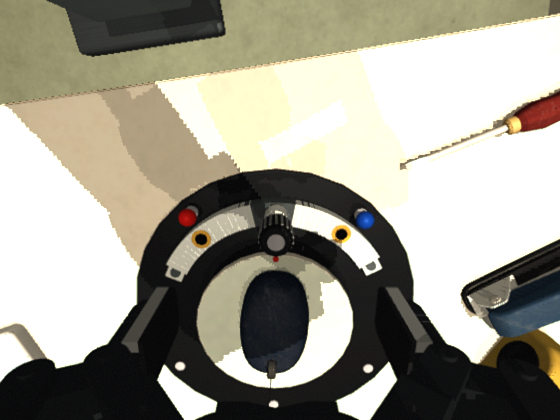

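The wrist view shows the knob cap at (275.5,242), the red ball at (188,218), the red station's hole at (201.5,239.5), the other hole at (341.5,234) and the blue ball at (365,220).

Run:
```python
from h import *
c=dict(np.load('pics/w0.npz'))
k=ray(c,(275.5,242),84)[:2];h=ray(c,(201.5,239.5),22)[:2];r=ray(c,(188,218),24.5)[:2];b=ray(c,(365,220),24.5)[:2]
p=np.array([529.2,255.9])
for q in (k,h,r,b):
  d=q-p;print(q.round(1),np.hypot(*d).round(1),(np.arctan2(d[1],d[0])%(2*np.pi)).round(3))
s=ctrl.sense();print(s['eef_pos'],s['ee_rot'])
```

```text
[429.8 272.2] 100.7 2.979
[444.  204.7] 99.4 3.683
[422.2 198.4] 121.4 3.635
[445.5 345.7] 122.8 2.321
[422.40539941 275.43075069 159.32649847] [-1.10086202e-03  7.20303916e-02  9.97401746e-01 -4.10162987e-04]
```

```bash
python3 -m handwheel '[[[-1,0.15,-0.09,-0.2,0],[-1,0,0,-0.4,0],[-1,0,0,-0.4,0],[-1,0,0,0,0],[-1,0,0,0,0]]]' 30
```

```text
time_s: 1.65
eef_pos: [430.5, 271.6, 110.6]
ee_rot: [0.0, 0.071, 0.997, 0.0]
force: [-0.1, -0.3, 0.2]
grip_width: 1.002
grip_force: 0.0
```

```bash
python3 -m handwheel '[[[-1,0,0,-0.4,0],[-1,0,0,-0.4,0],[-0.2,0,0,-0.34,0],[0.25,0,0,0,0],[0.25,0,0,0,0],[0.25,0,0,0,0],[0.25,0,0,0,0],[0.25,0,0,0,0]]]' 30
python3 - <<'E'
from h import *
c=cap('wrist','w1')
cv2.imwrite('pics/w1b.png',cv2.convertScaleAbs(c['img'],alpha=1.5))
E
```

```text
time_s: 2.45
eef_pos: [430.6, 271.3, 53.6]
ee_rot: [0.001, 0.072, 0.997, 0.0]
force: [-0.2, 0.3, 0.1]
grip_width: 0.378
grip_force: 0.0
```

View pics/w1b.png

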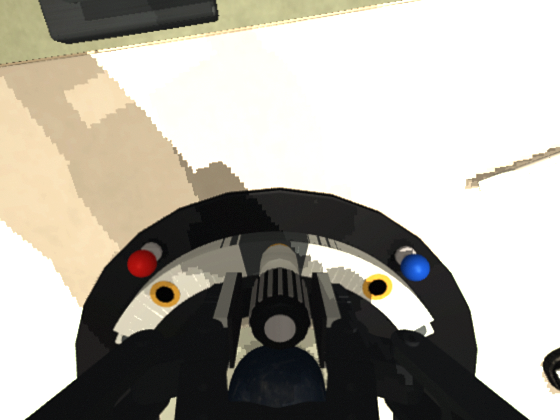

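The wrist view shows the knob (280,320) centred between the pads (240 and 322), so I can close and grip.

```bash
python3 -m handwheel '[[[0.5,0,0,0,0],[0.6,0,0,0,0],[0.6,0,0,0,0],[0.6,0,0,0,0],[0.6,0,0,0,0]]]' 30; python3 -m handwheel '[[[0.6,0,0,0.05,0],[0.6,0,0,0.05,0],[0.6,0,0,0,0],[0.6,0,0,0,0]]]'
```

```text
time_s: 3.0
eef_pos: [430.5, 271.3, 53.3]
ee_rot: [0.0, 0.072, 0.997, 0.0]
force: [-1.3, -0.2, 6.0]
grip_width: 0.276
grip_force: 29.2
time_s: 3.4
eef_pos: [430.4, 271.1, 57.8]
ee_rot: [0.0, 0.072, 0.997, -0.0]
force: [3.3, 1.0, -6.2]
grip_width: 0.269
grip_force: 29.7
```

```bash
python3 -m handwheel '[[[0.6,0,0,0.05,0],[0.6,0,0,0.06,0],[0.6,0,0,0.06,0],[0.6,0,0,0,0],[0.6,0,0,0,0]]]'
python3 - <<'E'
import numpy as np
p=np.array([529.2,255.9]);k=np.array([430.4,271.2]);d=k-p;print(np.hypot(*d))
prev=d
for a in np.arange(0.07,0.72,0.07):
  R=np.array([[np.cos(a),-np.sin(a)],[np.sin(a),np.cos(a)]]);q=R@d
  print(a.round(2),((q-prev)/50).round(3),(q+p).round(1),'twist/row',0.07*180/np.pi/8);prev=q
E
```

```text
time_s: 3.9
eef_pos: [430.4, 271.1, 66.5]
ee_rot: [0.0, 0.072, 0.997, -0.0]
force: [4.4, -0.1, -7.4]
grip_width: 0.272
grip_force: 29.8
99.9776475018292
0.07 [-0.017 -0.139] [429.6 264.3] twist/row 0.5013380707394703
0.14 [-0.007 -0.14 ] [429.2 257.3] twist/row 0.5013380707394703
0.21 [ 0.003 -0.14 ] [429.4 250.3] twist/row 0.5013380707394703
0.28 [ 0.013 -0.139] [430.  243.3] twist/row 0.5013380707394703
0.35 [ 0.022 -0.138] [431.1 236.4] twist/row 0.5013380707394703
0.42 [ 0.032 -0.136] [432.7 229.6] twist/row 0.5013380707394703
0.49 [ 0.042 -0.134] [434.8 222.9] twist/row 0.5013380707394703
0.56 [ 0.051 -0.13 ] [437.4 216.4] twist/row 0.5013380707394703
0.63 [ 0.06  -0.127] [440.4 210.1] twist/row 0.5013380707394703
0.7 [ 0.068 -0.122] [443.8 204. ] twist/row 0.5013380707394703
```

```bash
python3 -m handwheel '[[[0.6,-0.01,-0.07,0,0.25],[0.6,-0.007,-0.07,0,0.25],[0.6,-0.004,-0.07,0,0.25],[0.6,-0.003,-0.07,0,0.25],[0.6,0.001,-0.07,0,0.25],[0.6,0.002,-0.07,0,0.25],[0.6,0,0,0,0],[0.6,0,0,0,0]]]'
```

```text
time_s: 4.7
eef_pos: [429.6, 250.2, 66.5]
ee_rot: [0.0, -0.033, 0.999, 0.0]
force: [5.2, -0.8, -7.4]
grip_width: 0.269
grip_force: 29.8
```

```bash
python3 -m handwheel '[[[0.6,0.011,-0.07,0,0.25],[0.6,0.012,-0.07,0,0.25],[0.6,0.011,-0.07,0,0.25],[0.6,0.012,-0.068,0,0.25],[0.6,0.015,-0.068,0,0.25],[0.6,0.017,-0.068,0,0.25],[0.6,0.02,-0.067,0,0.25],[0.6,0.022,-0.067,0,0.25],[0.6,0,0,0,0],[0.6,0,0,0,0]]]'
```

```text
time_s: 5.7
eef_pos: [435.2, 223.0, 66.5]
ee_rot: [0.0, -0.171, 0.985, 0.0]
force: [4.2, 1.6, -8.3]
grip_width: 0.27
grip_force: 29.8
```

```bash
python3 -m handwheel '[[[0.6,0.024,-0.066,0,0.25],[0.6,0.026,-0.065,0,0.25],[0.6,0.028,-0.065,0,0.25],[0.6,0.031,-0.064,0,0.25],[0.6,0.01,-0.02,0,0.1],[0.6,0,0,0,0],[0.6,0,0,0,0]]]'
python3 - <<'E'
from h import *
c=cap('wrist','w2')
cv2.imwrite('pics/w2b.png',cv2.convertScaleAbs(c['img'],alpha=1.5))
s=ctrl.sense();e=s['eef_pos'][:2]-[529.2,255.9];print(s['eef_pos'],np.hypot(*e),np.arctan2(e[1],e[0])%(2*np.pi)-np.arctan2(15.3,-98.8))
E
```

```text
time_s: 6.4
eef_pos: [441.4, 209.2, 66.6]
ee_rot: [0.0, -0.246, 0.969, 0.0]
force: [6.3, 1.8, -6.9]
grip_width: 0.27
grip_force: 29.9
[441.41777538 209.15507648  66.57707059] 99.45253558859665 0.6429541233263567
```

View pics/w2b.png

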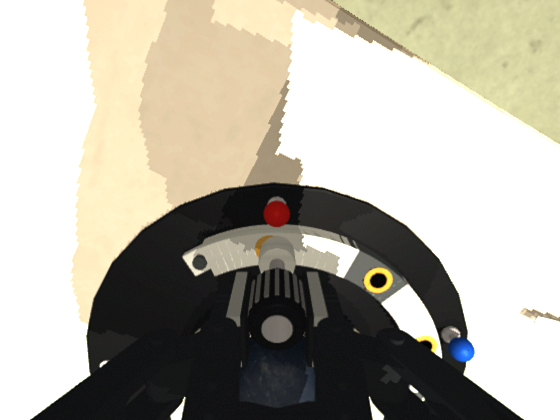

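The wrist view shows the pin boss (277,250) just short of the ringed hole (263,245), with the red ball at (277,213). Next I'll lower the pin onto the track and loosen the grip.

```bash
python3 -m handwheel '[[[0.6,0,0,-0.03,0],[0.6,0,0,-0.02,0],[0.6,0,0,0,0],[0.6,0,0,0,0]]]'; python3 -m handwheel '[[[0.36,0,0,0,0],[0.36,0,0,0,0],[0.36,0,0,0,0],[0.36,0,0,-0.07,0],[0.36,0,0,-0.07,0],[0.36,0,0,0,0]]]'
```

```text
time_s: 6.85
eef_pos: [441.4, 209.2, 64.0]
ee_rot: [0.0, -0.246, 0.969, 0.0]
force: [3.8, 3.3, -6.6]
grip_width: 0.269
grip_force: 29.9
time_s: 7.45
eef_pos: [440.9, 208.7, 56.4]
ee_rot: [-0.001, -0.247, 0.969, -0.0]
force: [-0.1, 0.0, -0.2]
grip_width: 0.324
grip_force: 0.0
```

```bash
python3 -m handwheel '[[[0.36,0.005,-0.009,0,0.036],[0.36,0.005,-0.009,0,0.036],[0.36,0.005,-0.009,0,0.036],[0.36,0.005,-0.009,0,0.036],[0.36,0.005,-0.009,0,0.036],[0.36,0.005,-0.009,0,0.036]]]'; python3 -m handwheel '[[[0.36,0.005,-0.009,0,0.036],[0.36,0.005,-0.009,0,0.036],[0.36,0,0,0,0]]]';  python3 -m handwheel '[[[0.36,0.005,-0.009,0,0.036],[0.36,0.005,-0.009,0,0.036],[0.36,0,0,0,0]]]'
```

```text
time_s: 8.05
eef_pos: [442.7, 206.3, 56.9]
ee_rot: [0.0, -0.262, 0.965, 0.0]
force: [0.4, 4.2, -2.1]
grip_width: 0.324
grip_force: 1.6
time_s: 8.35
eef_pos: [443.3, 204.9, 56.9]
ee_rot: [-0.0, -0.266, 0.964, -0.0]
force: [0.7, -0.1, -0.5]
grip_width: 0.32
grip_force: 0.3
time_s: 8.65
eef_pos: [443.8, 204.1, 57.0]
ee_rot: [-0.0, -0.271, 0.963, -0.0]
force: [-0.2, 0.1, 0.6]
grip_width: 0.321
grip_force: 0.2
```

```bash
python3 -m handwheel '[[[0.36,0.006,-0.009,0,0.036],[0.36,0.006,-0.009,0,0.036],[0.36,0,0,0,0]]]'; python3 -m handwheel '[[[0.36,0.006,-0.009,0,0.036],[0.36,0,0,0,0]]]'
python3 - <<'E'
from h import *
c=cap('wrist','w3');d=cap('scene','s3');t=cap('top','t3')
print(ctrl.sense()['force'])
cr=lambda i,x,y,w,h,s:cv2.convertScaleAbs(cv2.resize(i[y:y+h,x:x+w],(w*s,h*s),interpolation=cv2.INTER_CUBIC),alpha=1.6)
cv2.imwrite('pics/w3b.png',np.hstack([cr(c['img'],190,170,180,200,2),cr(d['img'],220,200,100,100,4)]))
E
```

```text
time_s: 8.95
eef_pos: [444.4, 203.3, 57.0]
ee_rot: [-0.0, -0.276, 0.961, -0.0]
force: [-1.2, 1.0, -1.0]
grip_width: 0.319
grip_force: 0.3
time_s: 9.15
eef_pos: [444.7, 202.9, 57.0]
ee_rot: [-0.0, -0.278, 0.96, -0.0]
force: [0.3, 0.0, 0.1]
grip_width: 0.321
grip_force: 0.4
[-1.32460458 -0.01407431  0.27786007]
```

View pics/w3b.png

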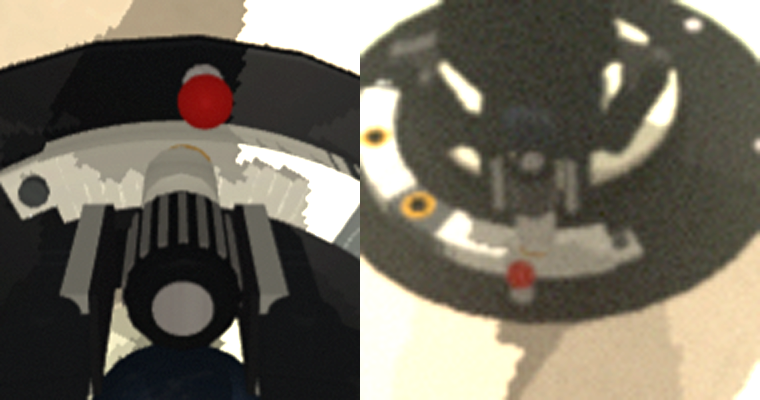

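The wrist view shows the knob cap at (281.5,324), down close to the boss, with the hole's ring peeking out just behind the boss. The scene view shows the cap at (263.3,240.3). I'll triangulate its height.

Run:
```python
from h import *
w=dict(np.load('pics/w3.npz'));s=dict(np.load('pics/s3.npz'));p=np.array([529.2,255.9])
for z in (80,84,88,92,94,97):
  a=ray(w,(281.5,324),z)[:2];b=ray(s,(263.3,240.3),z)[:2]
  f=lambda q:(np.hypot(*(q-p)).round(1),(np.arctan2(*(q-p)[::-1])%(2*np.pi)).round(3))
  print(z,a.round(1),b.round(1),np.linalg.norm(a-b).round(1),f(a),f(b))
```

```text
80 [446.1 206. ] [447.3 203.4] 2.8 (np.float64(97.0), np.float64(3.682)) (np.float64(97.2), np.float64(3.711))
84 [443.6 204.4] [444.3 201. ] 3.4 (np.float64(99.9), np.float64(3.684)) (np.float64(101.1), np.float64(3.716))
88 [441.2 202.8] [441.3 198.6] 4.2 (np.float64(102.8), np.float64(3.685)) (np.float64(104.9), np.float64(3.72))
92 [438.8 201.2] [438.3 196.1] 5.0 (np.float64(105.7), np.float64(3.686)) (np.float64(108.8), np.float64(3.723))
94 [437.6 200.3] [436.8 194.9] 5.5 (np.float64(107.1), np.float64(3.687)) (np.float64(110.7), np.float64(3.725))
97 [435.8 199.1] [434.6 193.1] 6.2 (np.float64(109.3), np.float64(3.688)) (np.float64(113.6), np.float64(3.728))
```

At a radius of 100 mm both views give a cap height of about 84 mm, so the pin looks home. I'll nudge it gently to confirm it's locked.

```bash
for i in 1; do python3 -m handwheel '[[[0.36,0.006,-0.009,0,0],[0.36,0.006,-0.009,0,0],[0.36,0,0,0,0]]]'; done; python3 -m handwheel '[[[0.36,0.006,-0.009,0,0],[0.36,0,0,0,0]]]'
```

```text
time_s: 9.6
eef_pos: [445.1, 202.1, 57.0]
ee_rot: [-0.0, -0.278, 0.961, 0.0]
force: [-2.7, 1.5, 1.2]
grip_width: 0.323
grip_force: 1.1
time_s: 9.8
eef_pos: [445.2, 201.9, 57.0]
ee_rot: [-0.0, -0.278, 0.961, 0.0]
force: [-3.8, 3.4, 1.8]
grip_width: 0.324
grip_force: 2.4
```

It's locked: the force rises and the tool stalls. I'll recentre, open and retreat.

```bash
python3 -m handwheel '[[[0.36,-0.018,0.028,0,0],[0.36,-0.012,0.018,0,0],[-0.2,0,0,0,0],[-0.2,0,0,0,0],[-0.2,0,0,0,0],[-0.2,0,0,0.3,0],[-0.2,0,0,0.7,0],[-0.2,0,0,0.8,0],[-0.2,0,0,0.8,0],[-0.2,0,0,0,0]]]'; python3 -m handwheel '[[[-0.2,-0.8,-0.2,0.3,0],[-0.2,-0.8,-0.2,0.3,0],[-0.2,-0.4,-0.2,0,0],[-0.2,0,0,0,0],[-0.2,0,0,0,0]]]'
python3 - <<'E'
from h import *
w=cap('wrist','w4');s=cap('scene','s4');t=cap('top','t4')
cr=lambda i,x,y,w,h,s:cv2.convertScaleAbs(cv2.resize(i[y:y+h,x:x+w],(w*s,h*s),interpolation=cv2.INTER_CUBIC),alpha=1.6)
cv2.imwrite('pics/z4.png',np.hstack([cr(s['img'],200,190,130,100,3),cv2.resize(cr(w['img'],0,0,560,420,1),(400,300))]))
E
```

```text
time_s: 10.8
eef_pos: [446.2, 204.3, 191.8]
ee_rot: [0.005, -0.278, 0.96, -0.0]
force: [0.6, -0.5, -0.3]
grip_width: 0.598
grip_force: 0.0
time_s: 11.3
eef_pos: [344.3, 173.8, 216.8]
ee_rot: [0.0, -0.278, 0.961, -0.0]
force: [-0.3, -0.2, -0.1]
grip_width: 0.6
grip_force: 0.0
```

View pics/z4.png

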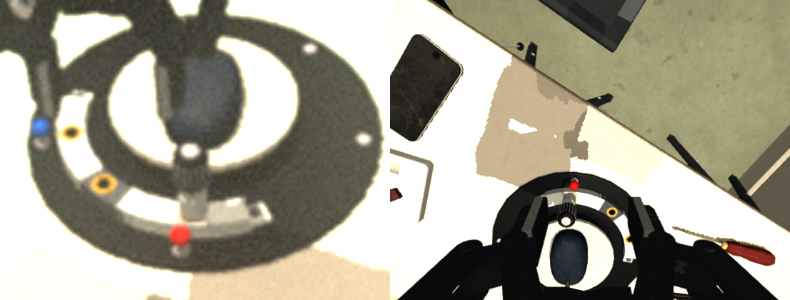

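The scene view shows the knob cap unmoved at (263.3,240.3) and the red station's ring now covered by the boss. The mouse is centred on the platter, and the wrist view shows the phone undisturbed on the desk. I'll check the height once more, then hand in.

Run:
```python
from h import *
w=dict(np.load('pics/w4.npz'));s=dict(np.load('pics/s4.npz'))
for z in (80,84,88,94):
  a=ray(w,(248,309.5),z)[:2];b=ray(s,(263.3,240.3),z)[:2]
  print(z,a.round(1),b.round(1),np.hypot(*(a-[529.2,255.9])).round(1),np.linalg.norm(a-b).round(1))
```

```text
80 [445.8 205.9] [447.3 203.4] 97.3 2.9
84 [443.3 204.8] [444.3 201. ] 100.0 3.9
88 [440.8 203.7] [441.3 198.6] 102.6 5.2
94 [437.1 202. ] [436.8 194.9] 106.7 7.1
```

```bash
python3 -c "
from rig import ctrl
print(ctrl.finish_job())"
```

```text
the job is handed in; nothing more can be done
None
```

The job is handed in: the index pin is home in the red-flag station's hole (knob cap measured about 84 mm above the desk, and it held against a light push of about 5 N), and the mouse is still centred on the platter; the robot never went near the phone or tape measure, though I did not measure their positions before and after.

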